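Close the carton of thread spools and weight its flaps

TASK

Close the open cardboard carton of thread spools: fold its two short end flaps in first, then the two long flaps down over them. The fresh creases spring, so finish by gently laying the dark green iron weight, the same way up as it stands now, on the middle of the seam where it bears on both long flaps and holds all four flaps shut and flat. Do not shove the carton along the bench, drop the weight, or disturb the maroon weight, the paste pot or the bone folder.

Things in the scene. Friction and masses are not known exactly. Their poses are not given: they have to be found in the camera images.
- carton: Open carton of 3.5 mm corrugated board, 104 mm along its x, 190 mm along its y, filled with eight thread spools; loose on the bench, 2.6 kg. Origin: centre of its underside, z up; -x is the long side (blank paper label) towards the robot. Four flaps, each 47.5 mm from score to free edge, on its top edges. Closed, the long flaps meet in a seam along the carton's y axis, tops 67.5 mm up.
- flap_left (a joint): Short end flap at the carton's +y end, 88 mm wide at the score, 62 mm at its edge. Score (hinge line) along the carton's x at y = +91.5, z = 60 mm in the carton's frame. 0 = folded in flat, 1.57 = straight up, more = leaning out. Springy crease: it stays about where it is put, but from flat it lifts to about 0.15; about 2 N at its edge folds it.
- flap_right (a joint): Short end flap at the carton's -y end, mirror image of flap_left: score at y = -91.5, z = 60 mm in the carton's frame; same joint values.
- flap_front (a joint): Long flap on the carton's -x side (nearest the robot), 180 mm long. Score along the carton's y at x = -48.5, z = 64 mm in the carton's frame. 0 = folded flat over the end flaps, 1.57 = straight up, more = leaning out. Stays about where it is put, but let go from flat it lifts to about 0.3; about 2 N at its edge folds it.
- flap_back (a joint): Long flap on the carton's +x side (away from the robot), mirror image of flap_front: score at x = +48.5, z = 64 mm in the carton's frame; same joint values.
- left_edge (a point): Middle of the free edge of flap_left, on its outer face (the face that is on top when folded).
- right_edge (a point): Middle of the free edge of flap_right, on its outer face (the face that is on top when folded).
- front_edge (a point): Middle of the free edge of flap_front, on its outer face (the face that is on top when folded).
- back_edge (a point): Middle of the free edge of flap_back, on its outer face (the face that is on top when folded).
- weight_green: Dark green cloth-covered iron weight, a block 55 x 110 x 45 mm (x, y, z), about 0.93 kg. Origin: centre of its underside; z up, long side along its y.
- weight_maroon: Maroon cloth-covered iron weight, 62 x 100 x 38 mm; a bystander. Origin: centre of its underside.
- glue_pot: Grey-brown stoneware paste pot, 72 mm wide, 65 mm high; a bystander. Origin: centre of its underside.
- bone_folder: Cream bone folder, a flat stick 24 x 147 x 8 mm lying on the bench between robot and carton; a bystander. Origin: centre of its underside, long side along its y.

How it is judged:
On the way, in this order (a step that is already met when the one before it is completed fails the run):
1. both short end flaps are folded in (below 0.6 rad) while both long flaps still stand (above 0.9 rad) (value of joint each of flap_left, flap_right below 0.6 rad and value of joint each of flap_front, flap_back above 0.9 rad), for 0.2 s.
2. both long flaps are folded down over them (all four below 0.6 rad), the weight not yet on top (value of joint each of flap_left, flap_right, flap_front, flap_back below 0.6 rad and not (horizontal distance between weight_green and carton below 0.12 m and z of weight_green in the frame of carton below 0.085 m)), for 0.2 s.
At the end, for the whole second after the job is handed in: All four flaps lie shut (each within 0.12 rad of flat) under the dark green weight, which rests upright (within 0.12 rad) and still on the long flaps, its centre within 20 mm of the seam line and within 50 mm of the seam's middle; the carton is within 30 mm of where it stood (value of joint each of flap_left, flap_right, flap_front, flap_back below 0.12 rad and x of weight_green in the frame of carton between -0.02 and 0.02 m and y of weight_green in the frame of carton between -0.05 and 0.05 m and z of weight_green in the frame of carton between 0.06 and 0.078 m and angle between weight_green's own z axis and vertical below 0.12 rad and linear speed of weight_green below 0.02 m/s and distance of carton from where it was at the start of the episode below 0.03 m); the robot touches nothing.
It fails at once if the carton is shoved more than 40 mm or tipped (distance of carton from where it was at the start of the episode above 0.04 m or angle between carton's own z axis and vertical above 0.15 rad).
It fails at once if the dark green weight is dropped (falls free by more than about 10 mm) (linear speed of weight_green above 0.45 m/s and contact force between weight_green and the fingers below 0.1 N).
It fails at once if the maroon weight, the paste pot or the bone folder is moved more than 30 mm or tipped over (distance of any of weight_maroon, glue_pot, bone_folder from where it was at the start of the episode above 0.03 m or angle between any of glue_pot, weight_maroon's own z axis and vertical above 0.5 rad).
It also fails if it takes over 72 s, if anything falls off the work surface, if the arm or the gripper's body presses on something with over 40 N, if the wrist force passes 120 N, or if a joint passes its speed limit or range.

ROBOT

A 6-joint arm with a two-finger parallel gripper is mounted at the origin on a cart in front of the work surface, level with it; the furniture and walls round the work are solid. World frame = base frame: x ahead of the robot, y to its left, z up, the work surface at z = 0. Lengths are in m, angles in rad, forces in N, time in s.
With the tool pointing down it reaches from about 0.325 to 0.775 m from the base axis. Payload 5.5 kg.
Tool frame: the origin (TCP) lies at the very end of the fingers, on their centre line; the grasp point (between the pads) lies ctrl.tcp_to_grasp behind it (ctrl.tcp_to_grasp is the distance from the TCP to the grasp point, in m); z points along the fingers, y is the line along which they close (so a half turn about z gives the same grasp; the last joint's range is limited). The gripper opens to 88 mm and grips with 3 to 60 N. Pads are 20 mm wide; open, the fingers measure 115 mm over their backs; the gripper's body (75 mm by 178 mm) begins 61 mm behind the grasp point.
Start: joints at [1.134, 0.091, 1.231, -0, 1.82, -0.057], TCP at [0.222, 0.557, 0.223] pointing down, gripper open.
Joint ranges: [-2.87, 2.87], [-0.86, 2.18], [0.17, 2.46], [-1.51, 4.65], [0.06, 2.69], [-2.65, 2.65]. Speed limits (rad/s): [2.57, 2.57, 3.01, 3.14, 3.14, 3.14].

INTERFACE

Orientations are given as a unit quaternion [x, y, z, w].
In Python, from plant import ctrl gives the robot as it stands.
- The arm moves only by the tool arm_command, never from a script. Its argument "plan" is a list of rows, each a list of 5 numbers: the shift along the tool's x, y, z in m, then the turn about the tool's z in degrees, then the finger opening in m, from 0 to 0.0878. In form: [[x, y, z, turn, fingers], ...]. A call has 1 to 5 rows; each row is the pose to reach, as a shift and turn from the pose commanded when the call began, along the tool's axes at that moment; what a row does not reach only later rows make up. A row lasts 1/12 s, in which the tool goes at most 41.7 mm and 7.16 degrees, less where a joint would pass 70% of its speed; a pose out of reach is approached as far as the arm can. A call with a gripper value outside its range is refused whole. The fingers move at their own pace and stop on an object; "grip_force" is the grip in N (left out, the last holds). Time passes only in rows, so rows that repeat a pose let the fingers close. It gives the time, the measured TCP pose, the force, the opening and the grip force at its end, in the units of the state.
- ctrl.state(): the state, without advancing time (a new reading comes with each control period).
- ctrl.read_camera(name): name is "scene" or "top" or "wrist"; returns (picture, depth): 480x640x3 uint8, red, green, blue; 480x640 float32, m along the optical axis (not along the pixel's ray), 0 where there is no reading.
- ctrl.camera_model(name): a dict with "fx", "fy", "cx", "cy" (pixels), "k1" (the pictures are not rectified: a ray, as slopes to the right and down, at radius r is drawn at 1 + k1 r^2 times it, then the intrinsics apply), "world_from_camera" (4x4, takes a point from camera to world coordinates); the wrist camera has in their place "hand_eye" (4x4, takes a point from camera to tool coordinates, whose origin is the TCP and whose axes are the flange's). Camera axes: x right, y down, z forward; pixel columns grow to the right and rows downward; lengths in m; the calibration is good to about 2 mm. A picture is of the moment at which its call begins: read the wrist's pose just before it. camera_model takes no time and is no camera call.
- ctrl.sign_off(): hands the job in; it is judged then, once.
Trained networks look in the newest picture that a camera, given by its name, has taken for a name from the list of things; names that differ only in an ending like _2 or _b are one class to them, and where a whole thing is asked for, a point or a joint stands for the part that bears it (a point fixed in the world has none). Each returns a list of dicts, best first, with "score" (0 to 1); they miss things now and then, are a little off and sometimes report something else, mostly with a low value. They report only what shows in the picture. A call takes as long as a camera call.
- ctrl.recognise(camera, target): "rect" ([centre column, centre row, width, height] in pixels, round what is visible of it).
The state is a dict: "time_s": time; "joint_positions": joint angles; "joint_vel": joint speeds; "effort": joint torques, N m; "eef_pos": TCP position; "tcp_rot": TCP orientation; "contact_force": force on the tool from outside, world axes, zero at the start; "wrist_torque": the same for the moment, N m; "width": finger opening in m; "finger_force": force on a finger pad.
Only numpy, scipy, OpenCV 4.12 (cv2) and the standard library are available. Lean on these libraries where they do the work, as an engineer would, in place of code of your own. Each camera call takes 0.05 s, during which the arm holds its last target. There are 200 camera calls.

## Working session

There is one attempt and no reset: what is moved stays moved. The work goes in short steps, Python scripts to look and compute and a tool call to move; the robot and the scene stay as the last step left them, time stands still between calls to the robot, and variables do not carry over. Pictures are saved under pics/ and viewed, at most 10 in all, crops included, and the job is handed in when it is done.

Besides the shell and the picture viewer there is one more tool, called after "Call:" by a JSON object that holds its "method" and its "body", one argument or row to a line. arm_command: Moves the arm, as the interface text tells. Its arguments: {"type":"object","properties":{"plan":{"type":"array"},"grip_force":{"type":"number"}},"required":["plan"]}

```bash
mkdir -p pics; ls; cat > h.py <<'E'
from plant import ctrl
import numpy as np, cv2
from scipy.spatial.transform import Rotation as R
def cam(name):
    s=ctrl.state(); m=ctrl.camera_model(name); p,d=ctrl.read_camera(name)
    if 'world_from_camera' in m: T=np.array(m['world_from_camera'])
    else:
        W=np.eye(4); W[:3,:3]=R.from_quat(s['tcp_rot']).as_matrix(); W[:3,3]=s['eef_pos']; T=W@np.array(m['hand_eye'])
    return p,d,m,T
def cloud(d,m,T):
    h,w=d.shape; K=np.array([[m['fx'],0,m['cx']],[0,m['fy'],m['cy']],[0,0,1.]])
    uv=np.stack(np.meshgrid(np.arange(w),np.arange(h)),-1).reshape(-1,1,2).astype(float)
    n=cv2.undistortPoints(uv,K,np.array([m['k1'],0,0,0,0.])).reshape(h,w,2)
    P=np.concatenate([n,np.ones((h,w,1))],-1)*d[...,None]
    P=P@T[:3,:3].T+T[:3,3]; P[d==0]=np.nan
    return P
E
python3 - <<'E'
from h import *
print({k:np.round(v,3) for k,v in ctrl.state().items()})
for n in ('top','scene'):
    p,d,m,T=cam(n); cv2.imwrite(f'pics/{n}0.png',p[...,::-1]); np.savez(f'{n}0.npz',p=p,d=d,P=cloud(d,m,T))
    P=cloud(d,m,T)
    for t in ['carton','flap_left','flap_right','flap_front','flap_back','weight_green','weight_maroon','glue_pot','bone_folder']:
        r=ctrl.recognise(n,t)
        for q in r[:2]:
            c,w=[int(x) for x in q['rect'][:2]]
            print(n,t,round(q['score'],2),np.round(q['rect']),np.round(P[w,c],3))
E
```

```text
pics
{'time_s': np.float64(0.0), 'joint_positions': array([ 1.134,  0.092,  1.232,  0.   ,  1.82 , -0.057]), 'joint_vel': array([ 0.001,  0.   ,  0.   , -0.001, -0.001, -0.001]), 'effort': array([ 0.0000e+00, -4.4645e+01, -4.0645e+01,  7.0000e-02,  2.9000e-02,
       -0.0000e+00]), 'eef_pos': array([0.222, 0.557, 0.222]), 'tcp_rot': array([ 0.189,  0.982, -0.001, -0.   ]), 'contact_force': array([-0.108, -0.003,  0.295]), 'wrist_torque': array([ 0.012, -0.002,  0.015]), 'finger_force': np.float64(0.0), 'width': np.float64(0.088)}
top carton 0.74 [332. 260.  93.  67.] [ 0.571 -0.003  0.001]
top flap_left 0.57 [295. 266.   7.  34.] [0.556 0.091 0.076]
top flap_front 0.77 [340. 272.  79.  27.] [ 0.51  -0.003  0.091]
top flap_back 0.48 [329. 237.  80.  18.] [ 0.633 -0.01   0.001]
top flap_back 0.27 [333. 261.  92.  65.] [ 0.571 -0.003  0.001]
top weight_green 0.94 [221. 334.  56.  42.] [0.457 0.287 0.044]
top weight_maroon 0.59 [453. 266.  46.  50.] [ 0.471 -0.27   0.038]
top glue_pot 0.58 [334. 190.  27.  36.] [ 0.738 -0.055  0.034]
top bone_folder 0.79 [370. 319.  62.  33.] [ 0.409 -0.049  0.01 ]
top bone_folder 0.66 [369. 244.   9.  27.] [ 0.552 -0.08   0.105]
scene carton 0.62 [322. 249.  91.  77.] [ 0.508 -0.042  0.085]
scene flap_left 0.47 [298. 221.  20.  13.] [0.554 0.078 0.1  ]
scene flap_right 0.83 [350. 249.  26.  34.] [ 0.552 -0.09   0.083]
scene flap_front 0.79 [311. 241.  59.  40.] [ 0.506 -0.011  0.096]
scene flap_back 0.62 [336. 229.  57.  36.] [ 0.598 -0.006  0.089]
scene weight_green 0.55 [216. 236.  50.  36.] [0.438 0.261 0.043]
scene weight_maroon 0.63 [394. 319.  51.  36.] [ 0.448 -0.285  0.04 ]
scene weight_maroon 0.5 [216. 235.  44.  35.] [0.44  0.26  0.043]
scene glue_pot 0.63 [384. 231.  28.  35.] [ 0.708 -0.073  0.056]
scene bone_folder 0.79 [298. 296.  54.  18.] [ 0.418 -0.045  0.007]
```

View images.

```bash
python3 - <<'E'
import numpy as np,cv2
a=cv2.imread('pics/top0.png')[170:370,180:500]; b=cv2.imread('pics/scene0.png')[190:350,180:436]
cv2.imwrite('pics/c0.png',np.vstack([cv2.resize(a,(480,300),interpolation=2),cv2.resize(b,(480,300),interpolation=2)]))
P=np.load('top0.npz')['P']; 
def xy(z0,z1,x0,x1,y0,y1,P=P):
    k=(P[...,2]>z0)&(P[...,2]<z1)&(P[...,0]>x0)&(P[...,0]<x1)&(P[...,1]>y0)&(P[...,1]<y1); return P[k]
for n,a in dict(green=(.035,.06,.3,.6,.18,.4),maroon=(.03,.05,.35,.6,-.4,-.2),pot=(.05,.09,.66,.85,-.15,.1),bone=(.004,.02,.33,.47,-.2,.1)).items():
    q=xy(*a); r=cv2.minAreaRect(q[:,:2].astype(np.float32)*1000); print(n,len(q),np.round(r[0]),np.round(r[1]),round(r[2],1),np.round(np.median(q[:,2]),4))
P2=np.load('scene0.npz')['P']
for nm,PP in(('top',P),('scene',P2)):
  for z in np.arange(.05,.125,.01):
    q=xy(z,z+.01,.42,.68,-.14,.14,PP)
    if len(q)>5: print(nm,round(z,2),len(q),'x',np.round(np.percentile(q[:,0],[1,25,50,75,99]),3),'y',np.round(np.percentile(q[:,1],[1,25,75,99]),3))
E
```

```text
green 1203 [465. 293.] [ 57. 112.] 1.5 0.0447
maroon 1058 [ 471. -272.] [ 62. 103.] 28.4 0.0371
pot 334 [779.   7.] [213.  71.] 54.0 0.0621
bone 2049 [399. -49.] [297. 139.] 89.5 0.0085
top 0.05 1426 x [0.502 0.545 0.569 0.586 0.607] y [-0.087 -0.05   0.034  0.084]
top 0.06 299 x [0.501 0.505 0.509 0.582 0.607] y [-0.095 -0.042  0.088  0.095]
top 0.07 248 x [0.503 0.506 0.508 0.538 0.602] y [-0.092 -0.037  0.085  0.092]
top 0.08 262 x [0.504 0.508 0.51  0.536 0.598] y [-0.088 -0.044  0.079  0.089]
top 0.09 261 x [0.507 0.51  0.512 0.53  0.594] y [-0.086 -0.042  0.074  0.086]
top 0.1 406 x [0.51  0.514 0.518 0.573 0.594] y [-0.086 -0.056  0.066  0.086]
top 0.11 142 x [0.511 0.514 0.517 0.59  0.593] y [-0.082 -0.041  0.04   0.082]
scene 0.05 514 x [0.499 0.504 0.538 0.597 0.608] y [-0.098 -0.078  0.042  0.092]
scene 0.06 477 x [0.498 0.503 0.517 0.599 0.608] y [-0.097 -0.091  0.043  0.092]
scene 0.07 479 x [0.5   0.505 0.513 0.589 0.604] y [-0.095 -0.086  0.04   0.088]
scene 0.08 515 x [0.503 0.507 0.518 0.593 0.601] y [-0.091 -0.081  0.043  0.086]
scene 0.09 504 x [0.504 0.51  0.528 0.591 0.598] y [-0.089 -0.079  0.04   0.087]
scene 0.1 536 x [0.508 0.512 0.535 0.588 0.595] y [-0.087 -0.068  0.047  0.085]
scene 0.11 165 x [0.508 0.513 0.516 0.588 0.593] y [-0.087 -0.05   0.034  0.082]
```

View pics/c0.png

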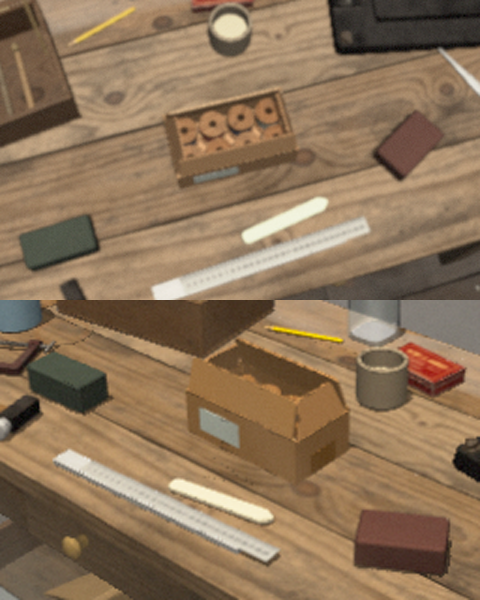

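```bash
python3 - <<'E'
from h import *
print('t2g',ctrl.tcp_to_grasp)
for n in('top','scene'):
    P=np.load(n+'0.npz')['P']; 
    for nm,(x0,x1) in dict(front=(.49,.53),back=(.58,.62)).items():
        k=(P[...,2]>.068)&(P[...,2]<.12)&(P[...,0]>x0)&(P[...,0]<x1)&(abs(P[...,1])<.07)
        q=P[k]; A=np.c_[q[:,1],q[:,2]-.064,np.ones(len(q))]
        for _ in range(3):
            c=np.linalg.lstsq(A,q[:,0],rcond=None)[0]; r=abs(A@c-q[:,0]); g=r<max(.003,np.median(r)*2); A,q=A[g],q[g]
        print(n,nm,len(q),'yaw',-c[0],'hinge x at y=0',c[2],'theta',np.pi/2-np.arctan(abs(c[1])), 'zmax',np.percentile(q[:,2],99))
    for nm,(y0,y1) in dict(left=(.065,.11),right=(-.11,-.065)).items():
        k=(P[...,2]>.066)&(P[...,2]<.12)&(P[...,1]>y0)&(P[...,1]<y1)&(abs(P[...,0]-.553)<.028)
        q=P[k]
        if len(q)<20: print(n,nm,len(q)); continue
        A=np.c_[q[:,0]-.553,q[:,2]-.06,np.ones(len(q))]
        for _ in range(3):
            c=np.linalg.lstsq(A,q[:,1],rcond=None)[0]; r=abs(A@c-q[:,1]); g=r<max(.003,np.median(r)*2); A,q=A[g],q[g]
        print(n,nm,len(q),'yaw',c[0],'hinge y',c[2],'theta',np.pi/2-np.arctan(abs(c[1])),'zmax',np.percentile(q[:,2],99))
s=ctrl.state(); print(s['eef_pos'],R.from_quat(s['tcp_rot']).as_matrix().round(3).tolist())
E
```

```text
t2g 0.0187
top front 667 yaw -0.02677991241804532 hinge x at y=0 0.50381590039285 theta 1.3424730325334866 zmax 0.1137906376314723
top back 126 yaw -0.02589916837611747 hinge x at y=0 0.6032792178482462 theta 1.298424638748294 zmax 0.11370273011632259
top left 189 yaw -0.03626497336151701 hinge y 0.09541438004015995 theta 1.208995333535473 zmax 0.10881624563211947
top right 93 yaw -0.02683329576376362 hinge y -0.09619959498107594 theta 1.2262909021857213 zmax 0.11045784922207276
scene front 725 yaw -0.0240608978903764 hinge x at y=0 0.5029504867822737 theta 1.3586101988900432 zmax 0.11307422830132212
scene back 477 yaw -0.02548494927133181 hinge x at y=0 0.6035481555724729 theta 1.2628114799675183 zmax 0.11299019537047902
scene left 98 yaw 0.0033756142347312187 hinge y 0.09087047585441124 theta 1.2519979886474113 zmax 0.10849845179607263
scene right 288 yaw -0.019561464894426336 hinge y -0.09576834496085701 theta 1.2710839017246998 zmax 0.10827996725585999
[0.22245346 0.55723168 0.22264741] [[-0.929, 0.371, -0.0], [0.371, 0.929, -0.0], [0.0, -0.0, -1.0]]
```

Call:
{"method": "arm_command", "body": {
  "plan": [
    [-0.034, -0.02, 0, 7, 0],
    [-0.068, -0.04, 0, 14, 0],
    [-0.102, -0.061, 0, 21, 0],
    [-0.136, -0.081, 0, 28, 0],
    [-0.17, -0.1015, 0, 35, 0]
  ],
  "grip_force": 15
}}

```text
time_s: 1.42
eef_pos: [0.3434, 0.3985, 0.2227]
tcp_rot: [0.478, 0.879, 0.0, 0.0]
contact_force: [0.4, 0.3, 0.2]
width: 0.0578
finger_force: 0.0
```

Call:
{"method": "arm_command", "body": {
  "plan": [
    [-0.04, 0.0045, 0, 7, 0],
    [-0.08, 0.009, 0, 14, 0],
    [-0.12, 0.0136, 0, 21, 0],
    [-0.16, 0.018, 0, 28, 0],
    [-0.2, 0.0226, 0, 34.5, 0]
  ]
}}

```text
time_s: 1.83
eef_pos: [0.4721, 0.2433, 0.2229]
tcp_rot: [0.717, 0.697, 0.0, 0.0]
contact_force: [0.8, 0.1, 0.0]
width: 0.0245
finger_force: 0.0
```

```bash
cat > go.py <<'E'
from h import *; import sys
# target world shift in current tool axes
s=ctrl.state(); t=np.array([float(v) for v in sys.argv[1:4]]); M=R.from_quat(s['tcp_rot']).as_matrix()
print('pos',s['eef_pos'].round(4),'yangle',np.degrees(np.arctan2(M[1,1],M[0,1])).round(2),'shift',(M.T@(t-s['eef_pos'])).round(4),s['time_s'])
E
python3 go.py .556 .14 .12
```

```text
pos [0.4721 0.2433 0.2229] yangle -1.61 shift [-0.101   0.0867  0.1029] 1.8333
```

Call:
{"method": "arm_command", "body": {
  "plan": [
    [-0.03, 0.026, 0, 0, 0],
    [-0.06, 0.052, 0.02, 0, 0],
    [-0.09, 0.078, 0.05, 0, 0],
    [-0.1, 0.087, 0.09, 0, 0],
    [-0.1, 0.087, 0.12, 0, 0]
  ]
}}

```text
time_s: 2.25
eef_pos: [0.5585, 0.1402, 0.1025]
tcp_rot: [0.716, 0.698, 0.001, 0.001]
contact_force: [0.7, 0.1, -0.2]
width: 0.0005
finger_force: 0.0
```

```bash
python3 go.py .556 .119 .1
```

```text
pos [0.5585 0.1402 0.1025] yangle -1.48 shift [-0.0213 -0.002   0.0025] 2.25
```

Call:
{"method": "arm_command", "body": {
  "plan": [
    [-0.035, -0.002, 0.004, 0, 0],
    [-0.052, -0.002, 0.006, 0, 0],
    [-0.064, -0.002, 0.012, 0, 0],
    [-0.0725, -0.002, 0.021, 0, 0],
    [-0.077, -0.002, 0.031, 0, 0]
  ]
}}

```text
time_s: 2.67
eef_pos: [0.5531, 0.0654, 0.0724]
tcp_rot: [0.715, 0.699, 0.001, 0.001]
contact_force: [-0.8, -0.5, 3.2]
width: 0.0002
finger_force: 1.5
```

Call:
{"method": "arm_command", "body": {
  "plan": [
    [0, 0, 0.006, 0, 0],
    [0, 0, 0.006, 0, 0],
    [0, 0, -0.03, 0, 0],
    [-0.02, 0, -0.07, 0, 0],
    [-0.06, 0, -0.085, 0, 0]
  ]
}}

```text
time_s: 3.08
eef_pos: [0.5524, 0.0128, 0.16]
tcp_rot: [0.713, 0.701, 0.003, 0.001]
contact_force: [0.7, -0.5, 0.3]
width: 0.0004
finger_force: 0.0
```

Call:
{"method": "arm_command", "body": {
  "plan": [
    [-0.04, 0, 0, 0, 0],
    [-0.08, 0, 0, 0, 0],
    [-0.12, 0, 0, 0, 0],
    [-0.143, 0, 0.025, 0, 0],
    [-0.143, 0, 0.058, 0, 0]
  ]
}}

```text
time_s: 3.5
eef_pos: [0.5499, -0.138, 0.1003]
tcp_rot: [0.716, 0.698, 0.001, 0.004]
contact_force: [0.6, -0.1, -0.3]
width: 0.0003
finger_force: 0.0
```

```bash
python3 go.py .5495 -.091 .098
```

```text
pos [ 0.5499 -0.138   0.1003] yangle -1.47 shift [ 0.047  -0.0016  0.0022] 3.5
```

Call:
{"method": "arm_command", "body": {
  "plan": [
    [0.033, 0, 0.001, 0, 0],
    [0.05, 0, 0.003, 0, 0],
    [0.062, 0, 0.009, 0, 0],
    [0.0705, 0, 0.018, 0, 0],
    [0.075, 0, 0.028, 0, 0]
  ]
}}

```text
time_s: 3.92
eef_pos: [0.5504, -0.0575, 0.0696]
tcp_rot: [0.714, 0.7, 0.001, 0.001]
contact_force: [-0.6, -1.6, 1.7]
width: 0.0006
finger_force: 1.2
```

Call:
{"method": "arm_command", "body": {
  "plan": [
    [0, 0, 0.006, 0, 0],
    [0, 0, 0.006, 0, 0],
    [0, 0, -0.03, 0, 0],
    [0, 0, -0.08, 0, 0],
    [0, -0.03, -0.13, 0, 0]
  ]
}}

```text
time_s: 4.33
eef_pos: [0.5312, -0.0582, 0.1779]
tcp_rot: [0.715, 0.699, -0.0, -0.001]
contact_force: [0.8, -0.4, 0.5]
width: 0.0003
finger_force: 0.0
```

```bash
python3 go.py .465 -.001 .15; python3 - <<'E'
from h import *
p,d,m,T=cam('top'); cv2.imwrite('pics/t1.png',p[...,::-1])
q,d2,m,T=cam('scene')
cv2.imwrite('pics/c1.png',np.hstack([cv2.resize(x,(400,320),interpolation=2) for x in (p[200:330,250:410,::-1],q[180:308,250:410,::-1])]))
E
```

```text
pos [ 0.5312 -0.0582  0.1779] yangle -1.24 shift [ 0.0558 -0.0673  0.028 ] 4.3333
```

View pics/c1.png

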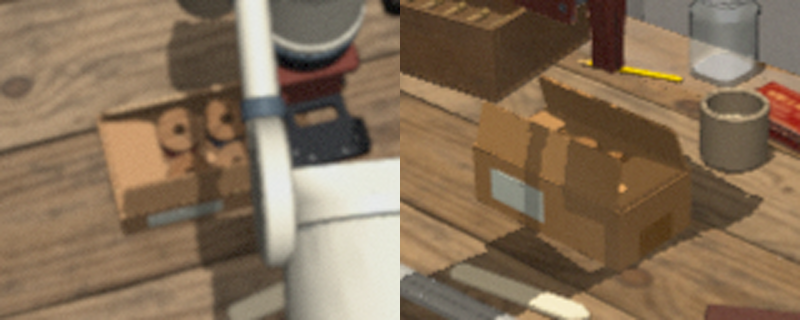

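Call:
{"method": "arm_command", "body": {
  "plan": [
    [0.02, -0.02, 0.0, 0, 0],
    [0.04, -0.04, 0.02, 0, 0],
    [0.063, -0.0555, 0.05, 0, 0],
    [0.063, -0.0555, 0.085, 0, 0],
    [0.063, -0.0555, 0.098, 0, 0]
  ]
}}

```text
time_s: 4.85
eef_pos: [0.4735, 0.0069, 0.0743]
tcp_rot: [0.714, 0.7, -0.002, -0.003]
contact_force: [0.3, -0.8, -0.5]
width: 0.0004
finger_force: 0.0
```

```bash
python3 go.py .496 -.001 .103
```

```text
pos [0.4735 0.0069 0.0743] yangle -1.17 shift [-0.0074  0.0225 -0.0289] 4.85
```

Call:
{"method": "arm_command", "body": {
  "plan": [
    [-0.007, 0, -0.028, 0, 0],
    [-0.007, 0, -0.028, 0, 0],
    [-0.007, 0, -0.028, 0, 0]
  ]
}}

```text
time_s: 5.1
eef_pos: [0.4778, -0.0017, 0.1095]
tcp_rot: [0.715, 0.699, 0.001, 0.001]
contact_force: [0.6, 0.5, 0.1]
width: 0.0005
finger_force: 0.0
```

Call:
{"method": "arm_command", "body": {
  "plan": [
    [0, 0.012, 0.006, 0, 0],
    [0, 0.028, 0.009, 0, 0],
    [0, 0.04, 0.016, 0, 0],
    [0, 0.048, 0.026, 0, 0],
    [0, 0.0525, 0.037, 0, 0]
  ]
}}

```text
time_s: 5.52
eef_pos: [0.5315, -0.0026, 0.0723]
tcp_rot: [0.715, 0.699, 0.002, 0.002]
contact_force: [-0.6, -0.1, 8.1]
width: 0.0005
finger_force: 3.6
```

Call:
{"method": "arm_command", "body": {
  "plan": [
    [0, 0, 0.004, 0, 0],
    [0, 0, 0.004, 0, 0],
    [0, -0.004, -0.03, 0, 0],
    [0, 0, -0.07, 0, 0],
    [0, 0.02, -0.09, 0, 0]
  ]
}}

```text
time_s: 5.93
eef_pos: [0.549, -0.0028, 0.1656]
tcp_rot: [0.715, 0.699, 0.002, 0.002]
contact_force: [-0.1, 0.6, 1.5]
width: 0.0004
finger_force: 0.0
```

```bash
python3 go.py .64 -.001 .16
```

```text
pos [ 0.549  -0.0028  0.1656] yangle -1.29 shift [0.0038 0.0909 0.006 ] 5.9333
```

Call:
{"method": "arm_command", "body": {
  "plan": [
    [0, 0.03, 0, 0, 0],
    [0, 0.06, 0, 0, 0],
    [0, 0.084, 0.01, 0, 0],
    [0, 0.084, 0.04, 0, 0],
    [0, 0.084, 0.06, 0, 0]
  ]
}}

```text
time_s: 6.35
eef_pos: [0.6339, -0.0048, 0.0982]
tcp_rot: [0.715, 0.699, -0.0, -0.0]
contact_force: [-1.5, -0.4, -0.7]
width: -0.0001
finger_force: 0.0
```

Call:
{"method": "arm_command", "body": {
  "plan": [
    [0, 0, 0, 0, 0]
  ]
}}

```text
time_s: 6.43
eef_pos: [0.6306, -0.0046, 0.0939]
tcp_rot: [0.715, 0.699, -0.003, -0.004]
contact_force: [-1.6, -0.5, -1.1]
width: 0.0002
finger_force: 0.0
```

```bash
python3 go.py .608 -.001 .105; python3 - <<'E'
from h import *
q,d2,m,T=cam('scene');P=cloud(d2,m,T)
cv2.imwrite('pics/c2.png',cv2.resize(q[180:308,250:410,::-1],(400,320),interpolation=2))
for z in np.arange(.065,.12,.008):
    k=(P[...,2]>z)&(P[...,2]<z+.008)&(P[...,0]>.585)&(P[...,0]<.615)&(P[...,1]>-.08)&(P[...,1]<-.02)
    if k.sum()>3: print(round(z,3),k.sum(),P[k][:,0].mean().round(4))
E
```

```text
pos [ 0.6306 -0.0046  0.0939] yangle -1.29 shift [ 0.0031 -0.0228 -0.0108] 6.4333
0.065 54 0.5976
0.073 44 0.5985
0.081 43 0.5955
0.089 42 0.5932
0.097 44 0.5903
0.105 47 0.5888
```

View pics/c2.png

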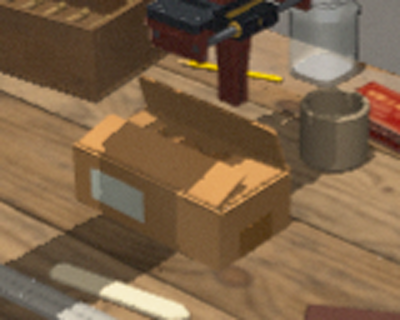

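Call:
{"method": "arm_command", "body": {
  "plan": [
    [0.003, -0.012, -0.008, 0, 0],
    [0.003, -0.027, -0.006, 0, 0],
    [0.003, -0.04, 0.001, 0, 0],
    [0.003, -0.049, 0.011, 0, 0],
    [0.003, -0.054, 0.022, 0, 0]
  ]
}}

```text
time_s: 6.9
eef_pos: [0.5799, -0.0004, 0.083]
tcp_rot: [0.715, 0.699, 0.002, 0.002]
contact_force: [-0.0, 0.7, 3.0]
width: 0.0004
finger_force: 1.5
```

Call:
{"method": "arm_command", "body": {
  "plan": [
    [0, 0, 0.004, 0, 0],
    [0, 0, 0.004, 0, 0],
    [0, 0, -0.03, 0, 0],
    [0, 0, -0.07, 0, 0],
    [0.01, 0, -0.11, 0, 0]
  ]
}}

```text
time_s: 7.32
eef_pos: [0.5789, 0.0085, 0.1904]
tcp_rot: [0.715, 0.699, -0.001, -0.0]
contact_force: [-0.1, 0.4, 0.4]
width: 0.0005
finger_force: 0.0
```

```bash
python3 go.py .465 .293 .2
```

```text
pos [0.5789 0.0085 0.1904] yangle -1.36 shift [ 0.2817 -0.1206 -0.0097] 7.3167
```

Call:
{"method": "arm_command", "body": {
  "plan": [
    [0.037, -0.015, 0, 0, 0.0878],
    [0.074, -0.031, 0, 0, 0.0878],
    [0.111, -0.047, 0, 0, 0.0878],
    [0.148, -0.063, 0, 0, 0.0878],
    [0.185, -0.079, 0, 0, 0.0878]
  ]
}}

```text
time_s: 7.73
eef_pos: [0.5039, 0.1981, 0.1905]
tcp_rot: [0.715, 0.699, 0.001, 0.001]
contact_force: [1.1, -0.4, 0.5]
width: 0.0304
finger_force: 0.0
```

Call:
{"method": "arm_command", "body": {
  "plan": [
    [0.036, -0.016, 0, 0, 0.0878],
    [0.072, -0.031, 0, 0, 0.0878],
    [0.088, -0.038, 0, 0, 0.0878],
    [0.088, -0.038, 0, 0, 0.0878]
  ]
}}

```text
time_s: 8.07
eef_pos: [0.4669, 0.289, 0.1902]
tcp_rot: [0.713, 0.701, 0.001, -0.0]
contact_force: [0.5, -0.1, -0.2]
width: 0.0571
finger_force: 0.0
```

```bash
cat > m.py <<'E'
from h import *
for n in ('top','scene','wrist'):
    p,d,m,T=cam(n);P=cloud(d,m,T); cv2.imwrite(f'pics/{n}3.png',p[...,::-1])
    k=(P[...,2]>.037)&(P[...,2]<.055)&(P[...,0]>.38)&(P[...,0]<.55)&(P[...,1]>.19)&(P[...,1]<.4); q=P[k]
    if len(q)>50:
        r=cv2.minAreaRect(q[:,:2].astype(np.float32)*1000); print(n,'green',len(q),np.round(r[0],1),np.round(r[1],1),round(r[2],1),np.median(q[:,2]).round(4))
    k=(P[...,2]>.055)&(P[...,2]<.13)&(P[...,0]>.49)&(P[...,0]<.62)&(abs(P[...,1])<.11); q=P[k]
    for nm,a,b in(('front',.51,.545),('back',.56,.596)):
        g=q[(q[:,0]>a)&(q[:,0]<b)&(abs(q[:,1])<.07)]
        if len(g)>30: c=np.polyfit(g[:,0],g[:,2],1); print(n,nm,len(g),'slope',c[0].round(3),'zmax',g[:,2].max().round(4))
    if len(q)>100: print(n,'extent x',np.percentile(q[:,0],[.5,99.5]).round(4),'y',np.percentile(q[:,1],[.5,99.5]).round(4))
E
python3 m.py; python3 go.py .465 .293 .02
python3 - <<'E'
import cv2,numpy as np
a,b,c=[cv2.imread(f'pics/{n}3.png') for n in('top','scene','wrist')]
cv2.imwrite('pics/c3.png',np.hstack([cv2.resize(b[180:308,250:410],(400,320)),cv2.resize(c,(400,320))]))
E
```

```text
top green 600 [466.9 267.7] [56.5 60.4] 2.5 0.0446
top front 1002 slope 0.333 zmax 0.085
top back 869 slope -0.173 zmax 0.0856
top extent x [0.5023 0.6077] y [-0.0937  0.0942]
scene green 518 [462.  290.4] [ 59.3 116.2] 1.0 0.0461
scene front 634 slope 0.342 zmax 0.0864
scene back 299 slope -0.388 zmax 0.0853
scene extent x [0.4994 0.6048] y [-0.0972  0.0904]
wrist green 8472 [466.2 292.9] [ 55.1 109.3] 2.5 0.0453
wrist extent x [0.5062 0.5745] y [0.0921 0.0961]
pos [0.4687 0.2849 0.1897] yangle -1.26 shift [ 0.008  -0.0041  0.1697] 8.2167
```

View pics/c3.png

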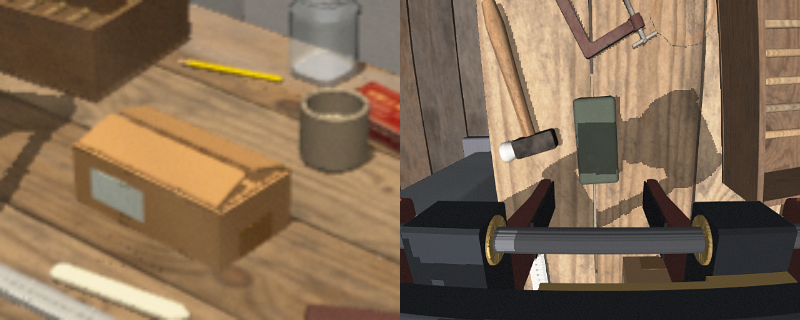

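```bash
python3 - <<'E'
from h import *
p,d,m,T=cam('wrist');P=cloud(d,m,T)
for y in np.arange(.22,.37,.01):
    k=(P[...,2]>.008)&(P[...,2]<.08)&(P[...,0]>.36)&(P[...,0]<.434)&(P[...,1]>y)&(P[...,1]<y+.01)
    q=P[k]
    if len(q)>5: print(round(y,2),len(q),'xmax',np.percentile(q[:,0],98).round(3),'zmax',np.percentile(q[:,2],98).round(3))
k=(P[...,2]>.008)&(P[...,2]<.08)&(P[...,0]>.5)&(P[...,0]<.56)&(P[...,1]>.25)&(P[...,1]<.35); print('right',k.sum())
E
python3 go.py .4662 .293 .15
```

```text
0.27 217 xmax 0.394 zmax 0.029
0.28 626 xmax 0.408 zmax 0.03
0.29 659 xmax 0.407 zmax 0.029
0.3 482 xmax 0.406 zmax 0.029
0.31 220 xmax 0.375 zmax 0.024
0.32 192 xmax 0.373 zmax 0.024
0.33 174 xmax 0.37 zmax 0.024
0.34 156 xmax 0.369 zmax 0.024
0.35 120 xmax 0.367 zmax 0.023
0.36 78 xmax 0.364 zmax 0.022
right 0
pos [0.4688 0.2844 0.1896] yangle -1.32 shift [ 0.0085 -0.0029  0.0395] 8.2667
```

Call:
{"method": "arm_command", "body": {
  "plan": [
    [0.008, -0.003, 0, -3.8, 0.07],
    [0.008, -0.003, 0.03, -3.8, 0.07],
    [0.008, -0.003, 0.06, -3.8, 0.07],
    [0.008, -0.003, 0.08, -3.8, 0.07],
    [0.008, -0.003, 0.08, -3.8, 0.07]
  ]
}}

```text
time_s: 8.68
eef_pos: [0.4638, 0.2906, 0.1037]
tcp_rot: [0.692, 0.722, -0.004, -0.001]
contact_force: [0.1, 0.0, -0.3]
width: 0.0701
finger_force: 0.0
```

Call:
{"method": "arm_command", "body": {
  "plan": [
    [0, 0, 0, 0, 0.07],
    [0, 0, 0, 0, 0.07]
  ]
}}

```text
time_s: 8.85
eef_pos: [0.4664, 0.2929, 0.111]
tcp_rot: [0.692, 0.722, 0.001, 0.0]
contact_force: [0.5, -0.8, 0.7]
width: 0.07
finger_force: 0.0
```

```bash
python3 go.py .4662 .293 .018
```

```text
pos [0.4664 0.2929 0.111 ] yangle 2.46 shift [ 0.0001 -0.0004  0.093 ] 8.85
```

Call:
{"method": "arm_command", "body": {
  "plan": [
    [0, 0, 0.025, 0, 0.07],
    [0, 0, 0.05, 0, 0.07],
    [0, 0, 0.07, 0, 0.07],
    [0, 0, 0.085, 0, 0.07],
    [0, 0, 0.093, 0, 0.07]
  ]
}}

```text
time_s: 9.27
eef_pos: [0.4657, 0.2931, 0.0161]
tcp_rot: [0.691, 0.722, 0.0, 0.0]
contact_force: [0.3, -0.4, 0.5]
width: 0.0701
finger_force: 0.0
```

Call:
{"method": "arm_command", "body": {
  "plan": [
    [0, 0, 0, 0, 0.07],
    [0, 0, 0, 0, 0.03],
    [0, 0, 0, 0, 0.03],
    [0, 0, 0, 0, 0.03],
    [0, 0, 0, 0, 0.03]
  ],
  "grip_force": 35
}}

```text
time_s: 9.68
eef_pos: [0.4661, 0.2939, 0.0182]
tcp_rot: [0.691, 0.723, 0.001, 0.0]
contact_force: [-1.6, -0.7, 6.7]
width: 0.0549
finger_force: 35.0
```

Call:
{"method": "arm_command", "body": {
  "plan": [
    [0, 0, -0.01, 0, 0.03],
    [0, 0, -0.03, 0, 0.03],
    [0, 0, -0.06, 0, 0.03],
    [0, 0, -0.09, 0, 0.03],
    [0, 0, -0.12, 0, 0.03]
  ],
  "grip_force": 35
}}

```text
time_s: 10.1
eef_pos: [0.4641, 0.2926, 0.1356]
tcp_rot: [0.691, 0.723, -0.002, -0.001]
contact_force: [1.4, 0.1, -8.5]
width: 0.0549
finger_force: 35.0
```

Call:
{"method": "arm_command", "body": {
  "plan": [
    [0, 0, -0.01, 0, 0.03],
    [0, 0, -0.01, 0, 0.03]
  ]
}}

```text
time_s: 10.27
eef_pos: [0.4664, 0.2939, 0.149]
tcp_rot: [0.691, 0.723, 0.002, 0.001]
contact_force: [1.1, 0.0, -7.5]
width: 0.0547
finger_force: 35.0
```

```bash
python3 go.py .553 -.001 .16; python3 - <<'E'
from h import *
s=ctrl.state();p,d,m,T=cam('wrist');P=cloud(d,m,T);cv2.imwrite('pics/w4.png',cv2.resize(p[...,::-1],(480,360)))
z=s['eef_pos'][2]; print(z)
k=(abs(P[...,2]-z-.027)<.008)&(P[...,1]>s['eef_pos'][1]-.03)&(abs(P[...,0]-s['eef_pos'][0])<.026); q=P[k]; 
M=R.from_quat(s['tcp_rot']).as_matrix(); t=(q-s['eef_pos'])@M
c=np.linalg.lstsq(np.c_[t[:,:2],np.ones(len(t))],t[:,2],rcond=None)[0]; print(len(q),c.round(4),t.min(0).round(4),t.max(0).round(4))
E
```

```text
pos [0.4664 0.2939 0.149 ] yangle 2.54 shift [-0.2984  0.0735 -0.0113] 10.2667
0.14898592370262212
22418 [ 0.0129  0.0026 -0.0273] [-0.031  -0.0263 -0.0295] [ 0.0538  0.0279 -0.0193]
```

View pics/w4.png

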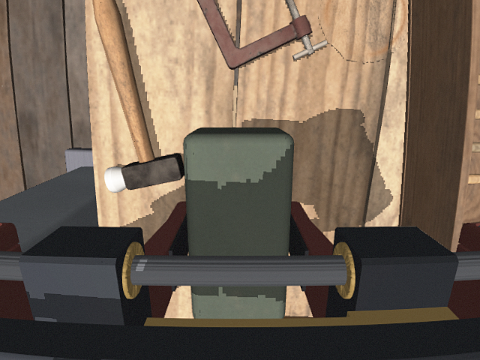

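Call:
{"method": "arm_command", "body": {
  "plan": [
    [-0.02, 0.005, 0, 0, 0.03],
    [-0.05, 0.0123, -0.005, 1, 0.03],
    [-0.08, 0.0197, -0.01, 2, 0.03],
    [-0.11, 0.0271, -0.011, 3, 0.03],
    [-0.14, 0.0345, -0.011, 4, 0.03]
  ]
}}

```text
time_s: 10.73
eef_pos: [0.5049, 0.1534, 0.1535]
tcp_rot: [0.716, 0.698, -0.002, -0.001]
contact_force: [0.5, 0.7, -8.7]
width: 0.0546
finger_force: 35.0
```

```bash
python3 go.py .553 -.001 .16
```

```text
pos [0.5049 0.1534 0.1535] yangle -1.48 shift [-0.1531  0.0521 -0.0065] 10.7333
```

Call:
{"method": "arm_command", "body": {
  "plan": [
    [-0.03, 0.01, -0.003, 0, 0.03],
    [-0.065, 0.022, -0.006, 0, 0.03],
    [-0.1, 0.034, -0.006, 0, 0.03],
    [-0.13, 0.044, -0.006, 0, 0.03],
    [-0.152, 0.052, -0.006, 0, 0.03]
  ]
}}

```text
time_s: 11.15
eef_pos: [0.553, -0.0012, 0.1588]
tcp_rot: [0.717, 0.697, -0.002, -0.002]
contact_force: [-0.1, 0.4, -9.0]
width: 0.0551
finger_force: 35.0
```

Call:
{"method": "arm_command", "body": {
  "plan": [
    [0, 0, 0, 0, 0.03],
    [0, 0, 0, 0, 0.03]
  ]
}}

```text
time_s: 11.32
eef_pos: [0.5528, 0.0004, 0.1589]
tcp_rot: [0.717, 0.697, -0.002, -0.002]
contact_force: [0.5, 0.0, -8.0]
width: 0.0547
finger_force: 35.0
```

```bash
python3 go.py .553 -.001 .086;python3 - <<'E'
from h import *
q,d2,m,T=cam('scene');P=cloud(d2,m,T);cv2.imwrite('pics/s5.png',cv2.resize(q[160:310,230:430,::-1],(640,480)))
k=(P[...,2]>.02)&(P[...,2]<.055)&(P[...,0]>.49)&(P[...,0]<.515)&(abs(P[...,1])<.09); print('front face x',np.median(P[k][:,0]),k.sum())
E
```

```text
pos [5.528e-01 4.000e-04 1.589e-01] yangle -1.62 shift [-0.0015  0.0007  0.0729] 11.3167
front face x 0.5029552155936916 685
```

View pics/s5.png

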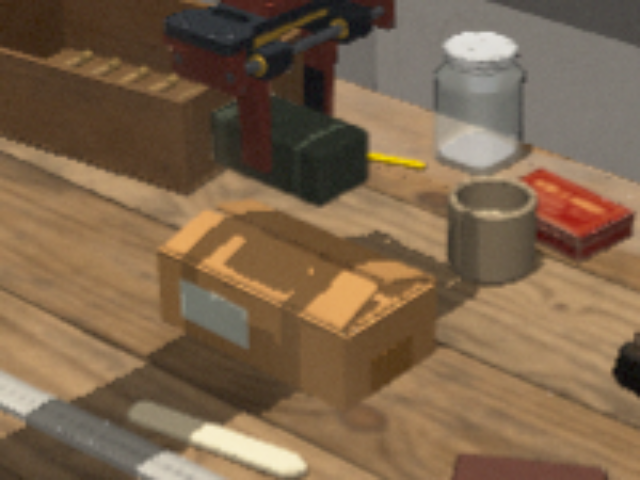

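Call:
{"method": "arm_command", "body": {
  "plan": [
    [0, 0, 0.015, 0, 0.03],
    [0, 0, 0.03, 0, 0.03],
    [0, 0, 0.045, 0, 0.03],
    [0, 0, 0.053, 0, 0.03],
    [0, 0, 0.058, 0, 0.03]
  ]
}}

```text
time_s: 11.78
eef_pos: [0.5525, 0.0029, 0.1022]
tcp_rot: [0.716, 0.699, -0.001, -0.002]
contact_force: [0.0, 0.1, -7.9]
width: 0.0548
finger_force: 35.0
```

Call:
{"method": "arm_command", "body": {
  "plan": [
    [0, 0, 0.004, 0, 0.03],
    [0, 0, 0.008, 0, 0.03],
    [0, 0, 0.011, 0, 0.03],
    [0, 0, 0.0125, 0, 0.03],
    [0, 0, 0.0125, 0, 0.03]
  ]
}}

```text
time_s: 12.2
eef_pos: [0.555, 0.002, 0.0937]
tcp_rot: [0.716, 0.698, 0.001, 0.001]
contact_force: [0.9, 3.2, -3.2]
width: 0.0546
finger_force: 35.0
```

Call:
{"method": "arm_command", "body": {
  "plan": [
    [0, 0, 0.0015, 0, 0.03],
    [0, 0, 0.003, 0, 0.03],
    [0, 0, 0.0045, 0, 0.03],
    [0, 0, 0.006, 0, 0.03],
    [0, 0, 0.006, 0, 0.03]
  ]
}}

```text
time_s: 12.62
eef_pos: [0.5542, 0.0016, 0.0862]
tcp_rot: [0.716, 0.698, 0.0, 0.0]
contact_force: [1.9, 0.5, -3.7]
width: 0.055
finger_force: 35.0
```

Call:
{"method": "arm_command", "body": {
  "plan": [
    [0, 0, 0.001, 0, 0.03],
    [0, 0, 0.002, 0, 0.03],
    [0, 0, 0.002, 0, 0.03]
  ]
}}

```text
time_s: 12.87
eef_pos: [0.5542, 0.0015, 0.0856]
tcp_rot: [0.716, 0.698, 0.0, 0.0]
contact_force: [-1.6, 0.3, 3.3]
width: 0.0549
finger_force: 35.0
```

Call:
{"method": "arm_command", "body": {
  "plan": [
    [0, 0, 0, 0, 0.054],
    [0, 0, 0, 0, 0.056],
    [0, 0, 0, 0, 0.06],
    [0, 0, 0, 0, 0.068],
    [0, 0, 0, 0, 0.075]
  ],
  "grip_force": 8
}}

```text
time_s: 13.28
eef_pos: [0.5538, 0.0015, 0.0841]
tcp_rot: [0.716, 0.698, -0.0, -0.0]
contact_force: [0.8, -0.6, 0.1]
width: 0.07
finger_force: 0.0
```

Call:
{"method": "arm_command", "body": {
  "plan": [
    [0, 0, 0, 0, 0.08],
    [0, 0, -0.01, 0, 0.08],
    [0, 0, -0.03, 0, 0.08],
    [0, 0, -0.06, 0, 0.08],
    [0, 0, -0.09, 0, 0.08]
  ]
}}

```text
time_s: 13.7
eef_pos: [0.5534, 0.0017, 0.1753]
tcp_rot: [0.716, 0.698, -0.001, -0.001]
contact_force: [-0.4, 0.0, 0.2]
width: 0.0801
finger_force: 0.0
```

Call:
{"method": "arm_command", "body": {
  "plan": [
    [0.03, -0.02, -0.02, 0, 0.08],
    [0.07, -0.04, -0.03, 0, 0.08],
    [0.11, -0.06, -0.03, 0, 0.08],
    [0.15, -0.08, -0.03, 0, 0.08],
    [0.18, -0.1, -0.03, 0, 0.08]
  ]
}}

```text
time_s: 14.12
eef_pos: [0.4603, 0.1818, 0.2058]
tcp_rot: [0.716, 0.698, 0.001, 0.0]
contact_force: [0.8, 0.3, -0.2]
width: 0.08
finger_force: 0.0
```

```bash
python3 - <<'E'
from h import *
for n in('top','scene'):
    q,d2,m,T=cam(n);P=cloud(d2,m,T)
    k=(P[...,2]>.104)&(P[...,2]<.125)&(abs(P[...,0]-.553)<.06)&(abs(P[...,1])<.09); g=P[k]
    r=cv2.minAreaRect(g[:,:2].astype(np.float32)*1000); c=np.linalg.lstsq(np.c_[g[:,:2],np.ones(len(g))],g[:,2],rcond=None)[0]
    print(n,'weight',len(g),np.round(r[0],1),np.round(r[1],1),round(r[2],1),'z',np.median(g[:,2]).round(4),'tilt',c[:2].round(3))
    for nm,a,b in(('front',.506,.522),('back',.585,.602)):
        g=P[(P[...,2]>.055)&(P[...,2]<.1)&(P[...,0]>a)&(P[...,0]<b)&(abs(P[...,1])<.07)]
        if len(g)>20: print(n,nm,len(g),np.polyfit(g[:,0],g[:,2],1)[0].round(3),np.percentile(g[:,2],[5,50,95]).round(4))
    k=(P[...,2]>.05)&(P[...,2]<.08)&(abs(P[...,0]-.553)<.07)&(abs(P[...,1])<.12); print('carton',cv2.minAreaRect(P[k][:,:2].astype(np.float32)*1000))
    cv2.imwrite(f'pics/{n}6.png',q[...,::-1])
    im=q[160:310,230:430,::-1]; cv2.imwrite('pics/s6.png',cv2.resize(im,(640,480)))
E
```

```text
top weight 1187 [553.3   1.3] [109.8  55.6] 88.6 z 0.1118 tilt [0.012 0.   ]
top front 420 0.058 [0.0629 0.0668 0.0705]
top back 184 -0.017 [0.0637 0.0677 0.0713]
carton ((555.5431518554688, -0.17630767822265625), (190.7630615234375, 105.85935974121094), 88.24737548828125)
scene weight 654 [550.9  -1.6] [114.9  58.3] 89.5 z 0.1133 tilt [0.057 0.012]
scene front 236 0.325 [0.0648 0.0686 0.0722]
scene back 44 0.017 [0.0668 0.0688 0.0708]
carton ((552.9743041992188, -0.9844512939453125), (196.31185913085938, 109.23897552490234), 89.07676696777344)
```

View pics/s6.png

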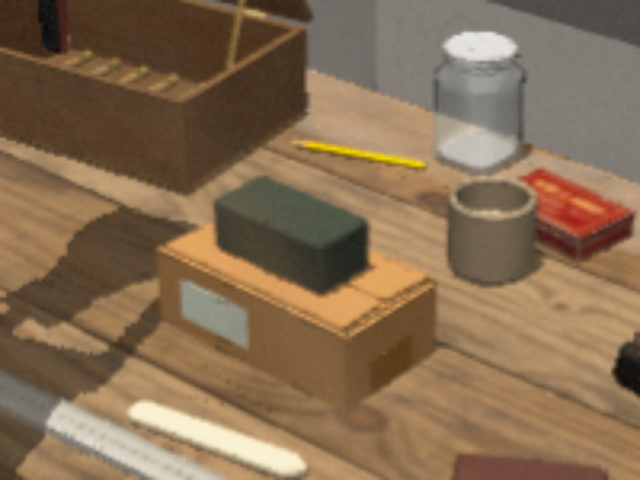

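The picture shows all four flaps flat and the weight level on the middle of the seam. The gripper is clear, and the pot, bone folder and maroon weight look undisturbed.

```bash
python3 -c "
from plant import ctrl
print(ctrl.sign_off())"
```

```text
the job is handed in; nothing more can be done
None
```

The carton is closed with all four flaps flat, the green weight sits level on the middle of the seam, and the job was handed in at about 14 s; the sign-off returned no verdict.

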